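Call the yarn attendant and point out the cone that has run down

ROBOT

A 6-joint arm with a two-finger parallel gripper is mounted at the origin on the work surface. World frame = base frame: x ahead of the robot, y to its left, z up, the work surface at z = 0. Lengths are in mm, angles in rad, forces in N, time in s.
With the tool pointing down it reaches from about 275 to 750 mm from the base axis. Payload 10.2 kg.
Tool frame: the origin (TCP) lies midway between the tips of the shut fingers; the grasp point (between the pads) lies 19 mm behind it; z points along the fingers, y is the line along which they close (so a half turn about z gives the same grasp; the last joint's range is limited). The gripper opens to 85 mm and grips with 20 to 120 N. Pads are 22 mm wide; open, the fingers measure 114 mm over their backs; the gripper's body (76 mm by 85 mm) begins 54 mm behind the grasp point. The pads swing forward as they close: fully open they stand 13 mm farther back than shut.
Start: joints at [-0.223, 0.313, 1.498, -0, 1.331, -0.223], TCP at [525.006, -0.013, 231.294] pointing down, gripper open.
Joint ranges: [-2.94, 2.94], [-0.97, 2.17], [0.19, 2.56], [-1.23, 4.37], [0.02, 3.11], [-2.88, 2.88]. Speed limits (rad/s): [2.39, 2.39, 3.01, 3.14, 3.14, 3.14].

INTERFACE

Orientations are given as a unit quaternion [w, x, y, z].
In Python, from rig import sense, capture, finish_job, find_in, place_of gives the robot as it stands. The module is installed in compiled form; this text tells all that it offers.
- The arm moves only by the shell command python3 -m jog 'ROWS' [FORCE]. ROWS is JSON, a list of rows, each an object of numbers: "tx", "ty", "tz": the shift along the tool's x, y, z in mm; "ax", "ay", "az": the turn, a rotation vector about the tool's x, y, z in rad; "jaw": the closure, from -1 (fully open) to 1 (shut), so that 0 is half open. In form: [{"tx": .., "ty": .., "tz": .., "ax": .., "ay": .., "az": .., "jaw": ..}, ...]. A call has 1 to 5 rows; each row shifts and turns the commanded pose from where the row before left it, along the tool's axes as they then stand; what a row does not reach is not made up. A row lasts 1/8 s, in which the tool goes at most 62.5 mm and 10.7 degrees, less where a joint would pass 70% of its speed; a pose out of reach is approached as far as the arm can. A call with a gripper value outside its range is refused whole. The fingers move at their own pace and stop on an object; FORCE is the grip in N (left out, the last holds). Time passes only in rows, so rows that do not move let the fingers close. It gives the time, the measured TCP pose, the force, the opening and the grip force at its end, in the units of the state.
- sense(): the state, without advancing time (a new reading comes with each control period).
- capture(name): name is "scene" or "side" or "wrist"; returns a dict with "color" (400x640x3 uint8, red, green, blue), "depth" (400x640 float32, mm along the optical axis (not along the pixel's ray), 0 where there is no reading), "fx", "fy", "cx", "cy" (pixels), "camera_from_world" (4x4, takes a point from world to camera coordinates); the wrist camera has in their place "mount" (4x4, takes a point from camera to tool coordinates, whose origin is the TCP and whose axes are the flange's). Camera axes: x right, y up, looking along -z (the intrinsics and any distortion apply to the point x, -y, -z); pixel columns grow to the right and rows downward; lengths in mm; the calibration is good to about 2 mm. The wrist camera is an equidistant fisheye: a pixel r from the principal point sees the ray r / f radians off the axis. A picture is of the moment at which its call begins: read the wrist's pose just before it.
- finish_job(): hands the job in; it is judged then, once.
Trained networks look in the newest picture that a camera, given by its name, has taken for a name from the list of things; names that differ only in an ending like _2 or _b are one class to them, and where a whole thing is asked for, a point or a joint stands for the part that bears it (a point fixed in the world has none). Each returns a list of dicts, best first, with "conf" (0 to 1); they miss things now and then, are a little off and sometimes report something else, mostly with a low value. They report only what shows in the picture. A call takes as long as a camera call. They do not tell look-alikes from the thing itself.
- find_in(query, camera): "centre" ([column, row] in pixels, amid what is visible of it).
- place_of(query, camera): "centre" ([column, row] in pixels: a listed point, or the origin of a listed thing).
The state is a dict: "time_s": time; "joints": joint angles; "dq": joint speeds; "tau": joint torques, N m; "eef_pos": TCP position; "ee_rot": TCP orientation; "force": force on the tool from outside, world axes, zero at the start; "wrist_torque": the same for the moment, N m; "grip_width": opening from 0.0 (shut) to 1.0 (fully open); "grip_force": force on a finger pad.
Only numpy, scipy, OpenCV 4.12 (cv2) and the standard library are available. Lean on these libraries where they do the work, as an engineer would, in place of code of your own. Each camera call takes 0.05 s, during which the arm holds its last target. There are 200 camera calls.

TASK

One of the four yarn cones on the pin tray has nearly run out and must be changed. Press the large button of the call box fully down with a fingertip and let it go, to call the yarn attendant; then point at the nearly run-out cone from straight above, fingers pointing down with their tips about 2 to 4 cm over the top of its tube, and stay there for three seconds or more so that it is clear which one you mean, finishing with the arm still pointing. Do not touch, lift or shift the cones or their tray, do not press the small cancel button, and leave the other things on the bench where they are.

Things in the scene. Friction and masses are not known exactly. Their poses are not given: they have to be found in the camera images.
- tray: plywood pin tray, 290 mm (its x) by 310 mm (its y), board 18 mm thick, fixed to the bench, with a 22 mm high batten along each y edge; four upright steel pins, 12 mm thick and 110 mm tall, at x = +-65, y = +-65 mm, each inside a cone. Origin: centre of its underside, on the bench. It may lie to the left or to the right, the call box then on the other side.
- low_cone: the nearly run-out cone, standing on one of the tray's four pins (any of them): a white plastic tapered tube 170 mm tall, 64 mm wide at the foot and 30 mm at the top, with only a thin layer (3 mm) of ochre yarn on its lower 100 mm, the rest of the tube bare. Loose, about 60 g. Origin: centre of its foot, on the tray's board (18 mm above the bench); z up along its axis.
- low_cone_tip (a point): the centre of the top rim of the nearly run-out cone's tube, 170 mm above its foot, 188 mm above the bench: the point to point at from above
- part_cone: part-used cone on another pin: the same tube with 14 mm of ochre yarn, about 90 mm wide at the foot. Loose. Origin: centre of its foot; top 170 mm above it.
- full_cone_a: full cone on another pin: the same tube with 28 mm of ochre yarn, about 118 mm wide at the foot. Loose. Origin: centre of its foot; top 170 mm above it.
- full_cone_b: the other full cone, the same in every way. Origin: centre of its foot; top 170 mm above it.
- call_box: grey call box with two black push buttons on its top, fixed to the bench: 85 mm (its x) by 170 mm (its y, 200 mm over its feet) by 60 mm high. Large button at y = +42 mm, small one at y = -42 mm. Origin: centre of its underside, on the bench.
- call_top (a point): centre of the top of the large mushroom button, the call button: 40 mm wide, its top 88 mm above the bench when up; it moves straight down with the button
- call (a joint): travel of the large call button in m: 0 up, 0.006 fully down. A spring pushes it back up: about 2 N starts it, 6 N holds it fully down.
- cancel_top (a point): centre of the top of the small flat button, the cancel button, 22 mm wide, 72 mm above the bench; not to be pressed
- cancel (a joint): travel of the small cancel button in m: 0 up, 0.004 fully down
- bare_tube: spare empty white tube, 170 mm tall, 64 mm wide at the foot, 30 mm at the top, with no yarn at all, standing loose on the bench beyond the work, not on the tray. Origin: centre of its foot.
- dispenser: black desk tape dispenser with a roll of tape, 150 mm (its x) by 58 mm by 96 mm high, loose on the bench behind the call box. Origin: centre of its underside.
- oil_bottle: small white bottle of machine oil, 48 mm wide and 110 mm tall, loose on the bench in front of the call box (towards the robot). Origin: centre of its underside.
Not all that is in view belongs to the job. What is shaped like the low_cone but purple or red is not meant.

How it is judged:
By the outcome, as a careful person would: the job done as asked, in the order asked, and still so for the second after the job is handed in, with the robot touching nothing.
It also fails if it takes over 43 s, if anything falls off the work surface, if the arm or the gripper's body presses on something with over 40 N, if the wrist force passes 120 N, or if a joint passes its speed limit or range.

## Working session

There is one attempt and no reset: what is moved stays moved. The work goes in short steps, Python scripts to look and compute and a shell command to move; the robot and the scene stay as the last step left them, time stands still between calls to the robot, and variables do not carry over. Pictures are saved under pics/ and viewed, at most 10 in all, crops included, and the job is handed in when it is done.

```bash
mkdir -p pics
cat > h.py <<'E'
import numpy as np, cv2
from rig import *
def world(c,px,z=None):
    u,v=px; T=np.linalg.inv(np.array(c["camera_from_world"]))
    d=np.array([(u-c["cx"])/c["fx"],-(v-c["cy"])/c["fy"],-1.0])
    if z is None:
        D=c["depth"][int(round(v)),int(round(u))]; return T[:3,:3]@(d*D)+T[:3,3]
    r=T[:3,:3]@d; o=T[:3,3]; return o+r*(z-o[2])/r[2]
def save(n,c,box=None,s=1):
    im=c["color"][:,:,::-1]
    if box: im=im[box[1]:box[3],box[0]:box[2]]
    cv2.imwrite("pics/"+n,cv2.resize(im,None,fx=s,fy=s))
E
python3 - <<'E'
from h import *
np.set_printoptions(precision=1,suppress=True)
s=sense();print(s["time_s"],s["eef_pos"],s["ee_rot"])
for n in("scene","side"):
    c=capture(n);save(n+"0.png",c)
    for q,z in(("call_top",88),("cancel_top",72),("low_cone_tip",188),("low_cone",18),("call_box",0),("tray",0),("bare_tube",0),("oil_bottle",0),("dispenser",0)):
        for r in place_of(q,n)[:4]:
            print(n,q,round(r["conf"],2),np.round(r["centre"]),world(c,r["centre"],z),world(c,r["centre"]))
E
```

```text
0.0 [524.7   0.1 230.7] [-0.   0.7  0.7 -0. ]
scene call_top 0.55 [263. 185.] [ 537.6 -237.2   88. ] [ 533.8 -240.    85. ]
scene call_top 0.34 [394. 230.] [554.9 165.3  88. ] [586.7 175.7 113.7]
scene cancel_top 0.75 [395. 227.] [523.4 158.9  72. ] [496.3 150.2  50.4]
scene cancel_top 0.59 [237. 181.] [ 535.1 -331.    72. ] [ 517.1 -346.2   57.4]
scene low_cone_tip 0.91 [397. 175.] [465.9 130.7 188. ] [461.7 129.3 185.3]
scene low_cone_tip 0.91 [423. 157.] [343.5 158.1 188. ] [298.  145.8 162.1]
scene low_cone_tip 0.74 [343. 163.] [475.2 -16.8 188. ] [444.2 -31.7 168. ]
scene low_cone 0.97 [343. 217.] [482.8  -8.3  18. ] [479.1 -10.1  15. ]
scene low_cone 0.83 [419. 206.] [328.3 159.3  18. ] [338.  161.9  24.9]
scene low_cone 0.76 [394. 231.] [472.6 138.5  18. ] [590.1 176.7 113.4]
scene call_box 0.62 [256. 209.] [ 546.9 -262.6    0. ] [1474.6  464.7  831.5]
scene tray 0.61 [407. 260.] [549.3 206.4   0. ] [630.9 229.2  73.3]
scene bare_tube 0.74 [397. 178.] [189.5  39.5   0. ] [464.1 130.4 177.7]
scene bare_tube 0.66 [272. 278.] [768.3 -60.6   0. ] [792.4 -42.7  28.4]
scene oil_bott
[... 623 characters left out ...]
. 142.] [308.6 126.3 188. ] [306.3 154.4 167.5]
side low_cone 0.97 [235. 189.] [306.3 120.3  18. ] [307.1 110.8  26.6]
side low_cone 0.94 [289. 178.] [468.5 141.5  18. ] [457.1 -25.5 164.9]
side low_cone 0.82 [295. 221.] [465.7 -37.9  18. ] [463.8 -62.6  44.1]
side call_box 0.79 [334. 295.] [ 528.4 -282.2    0. ] [ 520.4 -320.9   57.5]
side tray 0.68 [310. 169.] [540.  194.2   0. ] [537.8 177.   14.7]
side tray 0.68 [332. 175.] [605.8 154.9  -0. ] [589.4  70.7  74.6]
side bare_tube 0.87 [406. 220.] [773.9 -71.9   0. ] [765.  -92.   22.5]
side oil_bottle 0.57 [289. 294.] [ 421.4 -261.     0. ] [ 420.3 -288.2   39.1]
side dispenser 0.97 [396. 272.] [ 696.8 -239.3   -0. ] [ 690.7 -253.1   19.2]
```

View pics/scene0.png

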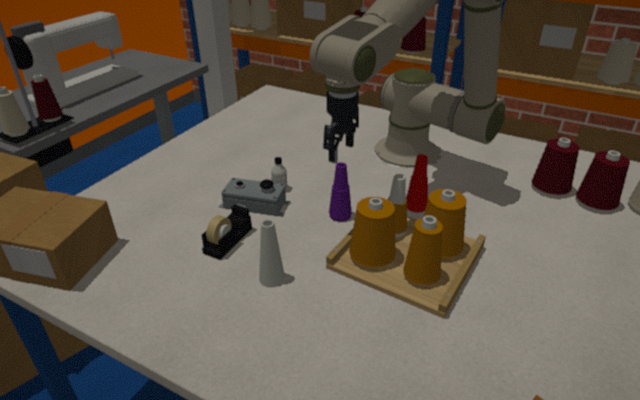

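View pics/side0.png

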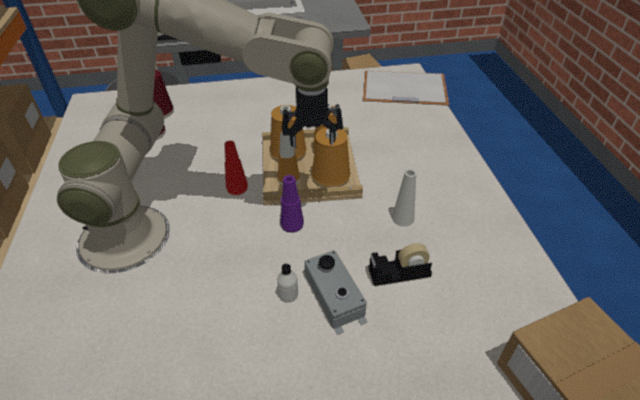

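Scene view: white-topped low cone at (397,178) on the tray. It could be confused with the purple (342,165), red (421,157) and bare tube (268,222, off the tray), or with the part cone (429,219). The full cones are at (376,201) and (448,194). The call box is at right, with the large button at (266,185) and the small one at (240,184). I'll check the choice in a crop and refine both positions.

Run:
```python
from h import *
np.set_printoptions(precision=1,suppress=True)
a=capture("scene");b=capture("side")
A=cv2.resize(a["color"][140:300,320:500,::-1],None,fx=3,fy=3,interpolation=cv2.INTER_CUBIC)
B=cv2.resize(a["color"][165:220,215:295,::-1],None,fx=3,fy=3,interpolation=cv2.INTER_CUBIC)
C=cv2.resize(b["color"][245:330,295:375,::-1],None,fx=3,fy=3,interpolation=cv2.INTER_CUBIC)
o=np.zeros((480,790,3),np.uint8);o[:480,:540]=A;o[:165,545:785]=B;o[170:425,545:785]=C
cv2.imwrite("pics/crop.png",o)
for p in((376,201),(448,193),(429,218),(398,176)): print(p,world(a,p,188))
for c,n in((a,"scene"),(b,"side")):
    T=np.linalg.inv(np.array(c["camera_from_world"]));u,v=np.meshgrid(np.arange(640),np.arange(400))
    D=c["depth"];P=np.stack([(u-c["cx"])/c["fx"]*D,-(v-c["cy"])/c["fy"]*D,-D],-1)@T[:3,:3].T+T[:3,3]
    x,y,z=P[...,0],P[...,1],P[...,2];ok=D>0
    for nm,m in(("call",(z>78)&(z<95)&(abs(x-530)<50)&(abs(y+240)<50)),("boxtop",(z>52)&(z<66)&(abs(x-530)<110)&(abs(y+280)<120)),
      ("lowtip",(z>180)&(z<196)&(abs(x-466)<30)&(abs(y-131)<30))):
        m&=ok;q=P[m]
        print(n,nm,m.sum(),q.mean(0) if len(q) else"",q.min(0) if len(q) else"",q.max(0) if len(q) else"")
        if nm=="boxtop" and len(q)>20: print(cv2.minAreaRect(q[:,:2].astype(np.float32)))
```

```text
(376, 201) [597.1 129.8 188. ]
(448, 193) [484.7 267.5 188. ]
(429, 218) [602.5 259.1 188. ]
(398, 176) [468.7 134.7 188. ]
scene call 98 [ 524.6 -235.4   84.6] [ 502.4 -254.9   78. ] [ 540.4 -216.2   90.4]
scene boxtop 959 [ 533.6 -272.5   58.6] [ 422.7 -366.4   52. ] [ 638.9 -187.8   66. ]
((518.517333984375, -265.8551330566406), (183.4580078125, 199.4099884033203), 66.16566467285156)
scene lowtip 84 [472.6 138.3 185.5] [455.7 124.4 180.1] [487.3 153.3 189.7]
side call 190 [ 515.8 -244.9   85.7] [ 497.3 -262.    78.2] [ 534.9 -224.    90.7]
side boxtop 1998 [ 527.3 -293.6   59.4] [ 420.1 -373.8   52.1] [ 639.3 -190.3   66. ]
((532.7784423828125, -275.0555419921875), (188.81092834472656, 177.73672485351562), 56.41530990600586)
side lowtip 37 [462.1 125.2 185.8] [451.9 117.2 180.4] [476.  144.4 191.4]
```

View pics/crop.png

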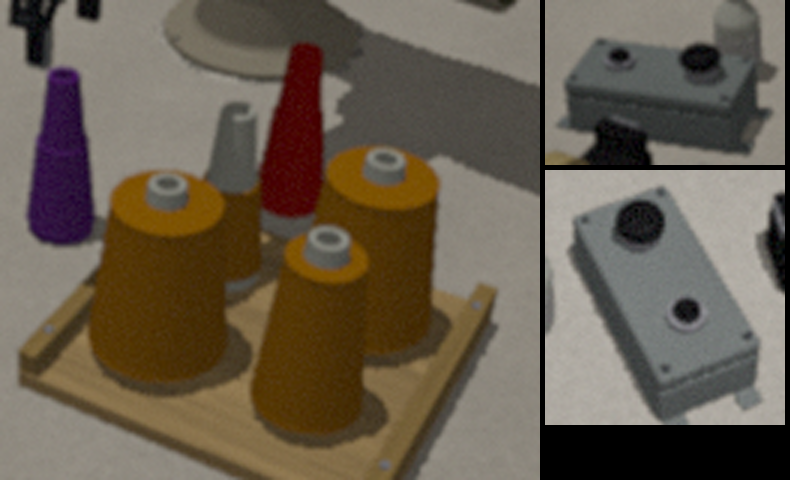

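The crop confirms it: the cone at scene (399,176) has thin ochre yarn and a long bare white tube, and stands on the tray's near-right pin. That puts it at about (470,135), and the other three cones complete the 130 mm square. The call button is at scene (266,183) and side (326,261). Next I shut the jaw and move over towards the box.

```bash
python3 -m jog '[{"tx":-55,"jaw":1},{"tx":-60},{"tx":-60},{"tx":-50},{"jaw":1}]' 40
python3 - <<'E'
from h import *
np.set_printoptions(precision=1,suppress=True)
from scipy.spatial.transform import Rotation as R
s=sense();print(s["eef_pos"],s["ee_rot"],s["grip_width"])
w=capture("wrist");M=np.array(w["mount"]);q=s["ee_rot"];Rw=R.from_quat([q[1],q[2],q[3],q[0]]).as_matrix()
save("wrist1.png",w)
def ww(p,z):
    d=np.array([p[0]-w["cx"],p[1]-w["cy"]]);r=np.hypot(*d);t=r/w["fx"]
    ray=np.array([np.sin(t)*d[0]/r,-np.sin(t)*d[1]/r,-np.cos(t)])
    o=Rw@M[:3,3]+s["eef_pos"];v=Rw@M[:3,:3]@ray;return o+v*(z-o[2])/v[2]
for n,z in(("call_top",88),("cancel_top",72),("low_cone_tip",188)):
    for r in place_of(n,"wrist")[:4]:print(n,r["conf"],np.round(r["centre"]),ww(r["centre"],z))
a=capture("scene");b=capture("side")
for c,p in((a,(266.5,183)),(a,(266.5,185)),(b,(326.3,261.7)),(b,(327,260))):print(p,world(c,p,88))
for c,n in((a,"scene"),(b,"side")):
  for k,z in(("call_top",88),("cancel_top",72),("low_cone_tip",188)):
    for r in place_of(k,n)[:4]:print(n,k,r["conf"],np.round(r["centre"]),world(c,r["centre"],z))
E
```

```text
[525.    0.  231.3] [-0.   0.7  0.7  0. ] 1.001141937506464
call_top 0.49 [257. 332.] [ 445.1 -179.4   88. ]
low_cone_tip 0.98 [236.   9.] [471.4 137.5 188. ]
low_cone_tip 0.81 [69. 48.] [330.1 137.  188. ]
low_cone_tip 0.76 [231. 256.] [461.5 -25.1 188. ]
(266.5, 183) [ 525.3 -232.2   88. ]
(266.5, 185) [ 534.1 -226.3   88. ]
(326.3, 261.7) [ 515.7 -247.3   88. ]
(327, 260) [ 518.2 -242.6   88. ]
scene call_top 0.68 [265. 185.] [ 537.1 -229.7   88. ]
scene cancel_top 0.4 [239. 180.] [ 528.6 -328.2   72. ]
scene low_cone_tip 0.72 [397. 179.] [483.4 138.3 188. ]
scene low_cone_tip 0.63 [424. 153.] [325.7 153.8 188. ]
scene low_cone_tip 0.61 [342. 160.] [464.2 -26.4 188. ]
side call_top 0.73 [330. 257.] [ 525.9 -234.5   88. ]
side cancel_top 0.52 [342. 288.] [ 538.8 -316.1   72. ]
side low_cone_tip 0.95 [290. 178.] [459.7 -52.2 188. ]
side low_cone_tip 0.9 [286. 132.] [471.6 144.4 188. ]
side low_cone_tip 0.58 [228. 142.] [309.1 125.3 188. ]schema error: expected keys tx, ty, tz, ax, ay, az, jaw
```

View pics/wrist1.png

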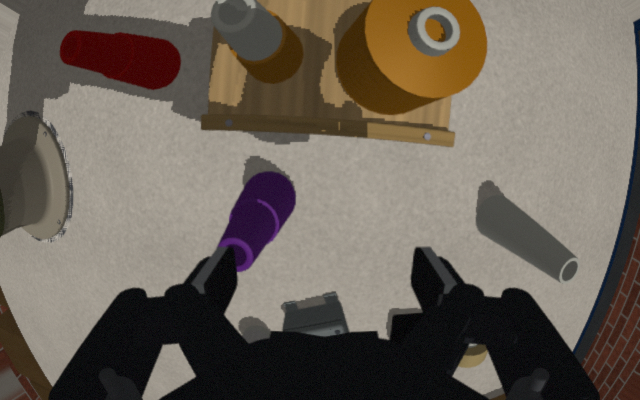

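The jog needs every key in each row, so that move was refused. The wrist picture shows the white low-cone top at (236,9), which gives (471,137), in agreement. The call box is hidden behind the gripper, so I'll go past it and look back.

```bash
python3 -m jog '[{"tx":-60,"ty":0,"tz":0,"ax":0,"ay":0,"az":0,"jaw":1},{"tx":-60,"ty":0,"tz":0,"ax":0,"ay":0,"az":0,"jaw":1},{"tx":-60,"ty":0,"tz":0,"ax":0,"ay":0,"az":0,"jaw":1},{"tx":-60,"ty":0,"tz":0,"ax":0,"ay":0,"az":0,"jaw":1},{"tx":-60,"ty":0,"tz":0,"ax":0,"ay":0,"az":0,"jaw":1}]' 40
python3 -m jog '[{"tx":-40,"ty":0,"tz":0,"ax":0,"ay":0,"az":0,"jaw":1},{"tx":0,"ty":0,"tz":0,"ax":0,"ay":0,"az":0,"jaw":1},{"tx":0,"ty":0,"tz":0,"ax":0,"ay":0,"az":0,"jaw":1}]'
cat >> h.py <<'E'
from scipy.spatial.transform import Rotation as R
def wrist():
    s=sense();w=capture("wrist");M=np.array(w["mount"]);q=s["ee_rot"];Rw=R.from_quat([q[1],q[2],q[3],q[0]]).as_matrix()
    def ww(p,z):
        d=np.array([p[0]-w["cx"],p[1]-w["cy"]]);r=np.hypot(*d);t=r/w["fx"]
        ray=np.array([np.sin(t)*d[0]/r,-np.sin(t)*d[1]/r,-np.cos(t)])
        o=Rw@M[:3,3]+s["eef_pos"];v=Rw@M[:3,:3]@ray;return o+v*(z-o[2])/v[2]
    return s,w,ww
E
python3 - <<'E'
from h import *
np.set_printoptions(precision=2,suppress=True)
s,w,ww=wrist();print(s["time_s"],s["eef_pos"],s["ee_rot"],s["grip_width"])
save("wrist2.png",w)
for n,z in(("call_top",88),("cancel_top",72),("low_cone_tip",188)):
    for r in place_of(n,"wrist")[:4]:print(n,r["conf"],np.round(r["centre"]),ww(r["centre"],z))
E
```

```text
time_s: 2.33
eef_pos: [524.7, -302.0, 231.4]
ee_rot: [0.0, 0.707, 0.707, 0.0]
force: [0.7, 0.2, -0.1]
grip_width: 0.004
grip_force: 0.0
time_s: 2.7
eef_pos: [525.1, -339.5, 231.2]
ee_rot: [-0.0, 0.707, 0.707, 0.0]
force: [-0.3, 0.4, 0.8]
grip_width: -0.001
grip_force: 0.0
2.7 [ 525.07 -339.45  231.19] [-0.    0.71  0.71  0.  ] -0.0013282308551779277
call_top 0.82 [317.  79.] [ 519.08 -238.9    88.  ]
cancel_top 0.9 [337. 167.] [ 538.61 -323.49   72.  ]
```

View pics/wrist2.png

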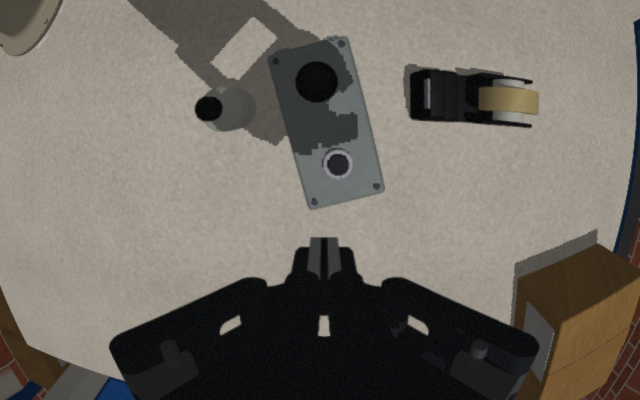

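The wrist view shows the large button at (317,81), giving (519,-240), and the cancel button at (337,164). They measure 87 mm apart against 84 nominal, which is good. I'll go above the large button and descend.

```bash
python3 -m jog '[{"tx":50,"ty":-3,"tz":0,"ax":0,"ay":0,"az":0,"jaw":1},{"tx":50,"ty":-3,"tz":0,"ax":0,"ay":0,"az":0,"jaw":1},{"tx":0,"ty":0,"tz":45,"ax":0,"ay":0,"az":0,"jaw":1},{"tx":0,"ty":0,"tz":50,"ax":0,"ay":0,"az":0,"jaw":1},{"tx":0,"ty":0,"tz":35,"ax":0,"ay":0,"az":0,"jaw":1}]'
python3 -m jog '[{"tx":0,"ty":0,"tz":6,"ax":0,"ay":0,"az":0,"jaw":1},{"tx":0,"ty":0,"tz":3,"ax":0,"ay":0,"az":0,"jaw":1},{"tx":0,"ty":0,"tz":2,"ax":0,"ay":0,"az":0,"jaw":1},{"tx":0,"ty":0,"tz":0,"ax":0,"ay":0,"az":0,"jaw":1}]'
python3 - <<'E'
from h import *
s=sense();print(s["eef_pos"],s["force"])
b=capture("side");save("press.png",b,(270,200,390,340),4)
E
```

```text
time_s: 3.52
eef_pos: [518.6, -238.9, 99.6]
ee_rot: [-0.001, 0.707, 0.707, -0.0]
force: [-0.1, -0.4, -0.3]
grip_width: -0.005
grip_force: 0.0
time_s: 4.03
eef_pos: [519.3, -240.2, 91.2]
ee_rot: [0.001, 0.707, 0.707, 0.0]
force: [0.5, 0.6, 0.1]
grip_width: -0.001
grip_force: 0.0
[ 519.32079365 -240.21458111   91.17042825] [0.48210993 0.62928678 0.0999159 ]
```

View pics/press.png

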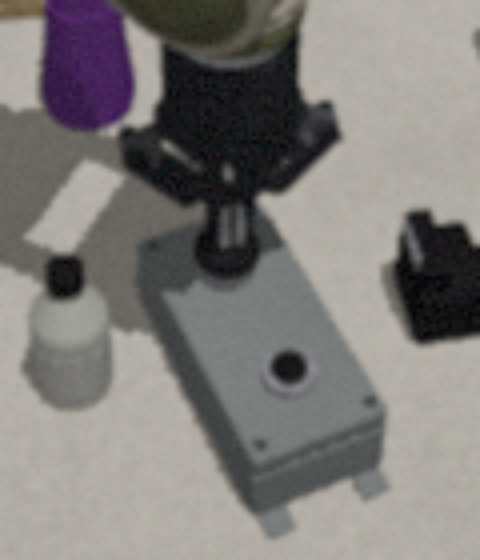

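The shut fingertips are centred on the large button (crop 228,245), a little above it, and the cancel button (288,368) is clear. Now I press.

```bash
python3 -m jog '[{"tx":0,"ty":0,"tz":3,"ax":0,"ay":0,"az":0,"jaw":1},{"tx":0,"ty":0,"tz":3,"ax":0,"ay":0,"az":0,"jaw":1},{"tx":0,"ty":0,"tz":2,"ax":0,"ay":0,"az":0,"jaw":1},{"tx":0,"ty":0,"tz":0,"ax":0,"ay":0,"az":0,"jaw":1}]'
python3 -m jog '[{"tx":0,"ty":0,"tz":1,"ax":0,"ay":0,"az":0,"jaw":1},{"tx":0,"ty":0,"tz":0,"ax":0,"ay":0,"az":0,"jaw":1}]'
```

```text
time_s: 4.58
eef_pos: [519.3, -240.2, 82.6]
ee_rot: [0.0, 0.707, 0.707, 0.0]
force: [-0.5, -0.4, 5.2]
grip_width: 0.002
grip_force: 2.7
time_s: 4.82
eef_pos: [519.3, -240.2, 82.0]
ee_rot: [0.001, 0.707, 0.707, 0.0]
force: [-1.3, 1.0, 6.6]
grip_width: -0.002
grip_force: 4.0
```

Just at the end of travel; 1 mm more to see the stop clearly.

```bash
python3 -m jog '[{"tx":0,"ty":0,"tz":0.7,"ax":0,"ay":0,"az":0,"jaw":1},{"tx":0,"ty":0,"tz":0,"ax":0,"ay":0,"az":0,"jaw":1}]'
```

```text
time_s: 5.08
eef_pos: [519.4, -240.3, 81.9]
ee_rot: [0.001, 0.707, 0.707, 0.0]
force: [-2.7, 2.1, 13.4]
grip_width: 0.001
grip_force: 6.6
```

Force doubled with no more travel, so the button is fully down against its stop. I'll release it and lift.

```bash
python3 -m jog '[{"tx":0,"ty":0,"tz":-10,"ax":0,"ay":0,"az":0,"jaw":1},{"tx":0,"ty":0,"tz":-40,"ax":0,"ay":0,"az":0,"jaw":1},{"tx":0,"ty":0,"tz":-50,"ax":0,"ay":0,"az":0,"jaw":1},{"tx":0,"ty":0,"tz":-50,"ax":0,"ay":0,"az":0,"jaw":1},{"tx":0,"ty":0,"tz":-28,"ax":0,"ay":0,"az":0,"jaw":1}]'
python3 -m jog '[{"tx":60,"ty":-10,"tz":0,"ax":0,"ay":0,"az":0,"jaw":1},{"tx":60,"ty":-10,"tz":0,"ax":0,"ay":0,"az":0,"jaw":1},{"tx":60,"ty":-10,"tz":0,"ax":0,"ay":0,"az":0,"jaw":1},{"tx":60,"ty":-10,"tz":0,"ax":0,"ay":0,"az":0,"jaw":1},{"tx":0,"ty":0,"tz":0,"ax":0,"ay":0,"az":0,"jaw":1}]'
python3 - <<'E'
from h import *
np.set_printoptions(precision=2,suppress=True)
s,w,ww=wrist();print(s["time_s"],s["eef_pos"])
save("wrist3.png",w)
for r in place_of("low_cone_tip","wrist")[:4]:print(r["conf"],np.round(r["centre"]),ww(r["centre"],188))
c=capture("side")
for r in place_of("low_cone_tip","side")[:4]:print(r["conf"],np.round(r["centre"]),world(c,r["centre"],188))
for r in place_of("call_top","side")[:2]:print(r["conf"],np.round(r["centre"]),world(c,r["centre"]))
E
```

```text
time_s: 5.7
eef_pos: [519.1, -240.1, 261.1]
ee_rot: [0.001, 0.707, 0.707, 0.0]
force: [-0.4, 0.2, -0.1]
grip_width: -0.001
grip_force: 0.0
time_s: 6.32
eef_pos: [478.1, 3.2, 258.7]
ee_rot: [-0.0, 0.705, 0.709, 0.0]
force: [0.8, -0.7, 0.8]
grip_width: 0.0
grip_force: 0.0
6.325 [478.07   3.16 258.74]
0.68 [129.  45.] [325.71 136.11 188.  ]
0.56 [313.  19.] [470.34 139.1  188.  ]
0.56 [298. 244.] [459.15 -24.64 188.  ]
0.84 [287. 128.] [474.27 160.87 188.  ]
0.73 [230. 142.] [316.1  125.01 188.  ]
0.58 [292. 184.] [459.91 -73.25 188.  ]
0.55 [328. 260.] [ 519.76 -240.74   86.46]
```

View pics/wrist3.png

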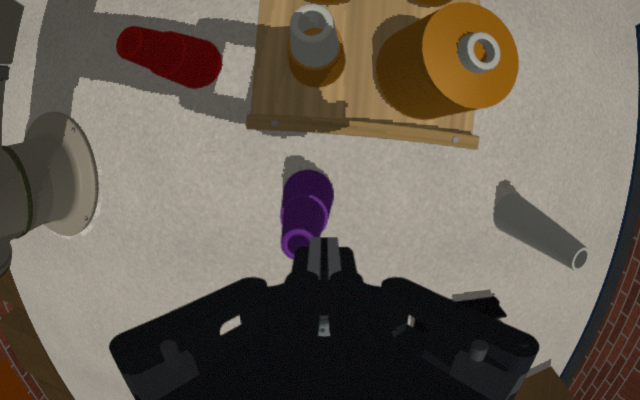

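The button is back up (86 mm). The low-cone tip is at (314,20), giving (471,138). I'll move nearer and look once more.

```bash
python3 -m jog '[{"tx":40,"ty":-4,"tz":0,"ax":0,"ay":0,"az":0,"jaw":1},{"tx":40,"ty":-4,"tz":0,"ax":0,"ay":0,"az":0,"jaw":1},{"tx":0,"ty":0,"tz":0,"ax":0,"ay":0,"az":0,"jaw":1},{"tx":0,"ty":0,"tz":0,"ax":0,"ay":0,"az":0,"jaw":1}]'
python3 - <<'E'
from h import *
np.set_printoptions(precision=2,suppress=True)
s,w,ww=wrist();print(s["time_s"],s["eef_pos"])
save("wrist4.png",w)
for r in place_of("low_cone_tip","wrist")[:4]:print(r["conf"],np.round(r["centre"]),ww(r["centre"],188))
E
```

```text
time_s: 7.08
eef_pos: [471.3, 78.9, 258.4]
ee_rot: [-0.0, 0.708, 0.707, -0.0]
force: [0.7, -0.7, -0.3]
grip_width: 0.003
grip_force: 0.0
7.075 [471.29  78.92 258.42]
0.82 [306. 320.] [456.49 -20.7  188.  ]
0.72 [320. 128.] [469.41 137.41 188.  ]
0.57 [132. 128.] [321.03 144.82 188.  ]
```

View pics/wrist4.png

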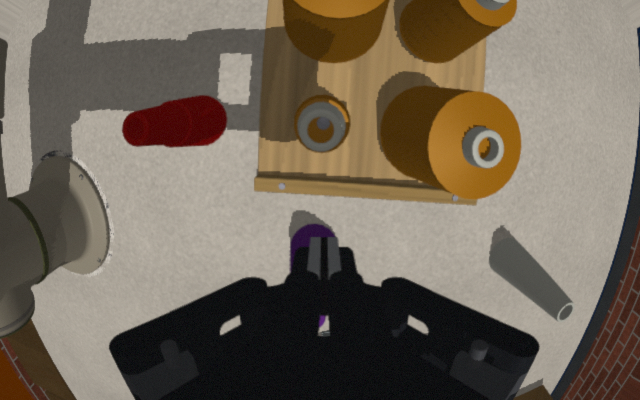

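The low cone is seen from nearly above: its tube rim is at (321,127), giving (470,138), and its thin yarn shows just around the foot. I'll move over it, go down to about 218 mm (30 mm above the rim), and hold.

```bash
python3 -m jog '[{"tx":30,"ty":-1,"tz":0,"ax":0,"ay":0,"az":0,"jaw":1},{"tx":29,"ty":0,"tz":0,"ax":0,"ay":0,"az":0,"jaw":1},{"tx":0,"ty":0,"tz":20,"ax":0,"ay":0,"az":0,"jaw":1},{"tx":0,"ty":0,"tz":20,"ax":0,"ay":0,"az":0,"jaw":1},{"tx":0,"ty":0,"tz":0,"ax":0,"ay":0,"az":0,"jaw":1}]'
python3 - <<'E'
from h import *
s=sense();print(s["time_s"],s["eef_pos"],s["force"])
a=capture("scene");b=capture("side")
o=np.hstack([cv2.resize(c["color"][y:y+140,x:x+130,::-1],None,fx=3,fy=3,interpolation=cv2.INTER_CUBIC) for c,x,y in((a,340,120),(b,230,60))])
cv2.imwrite("pics/final.png",o)
E
```

```text
time_s: 7.8
eef_pos: [469.7, 138.2, 217.6]
ee_rot: [-0.001, 0.708, 0.707, -0.001]
force: [-0.5, -0.3, 1.3]
grip_width: -0.0
grip_force: 0.0
7.8 [469.70702663 138.18373494 217.62912355] [-0.48160012 -0.29311763  1.26667698]
```

View pics/final.png

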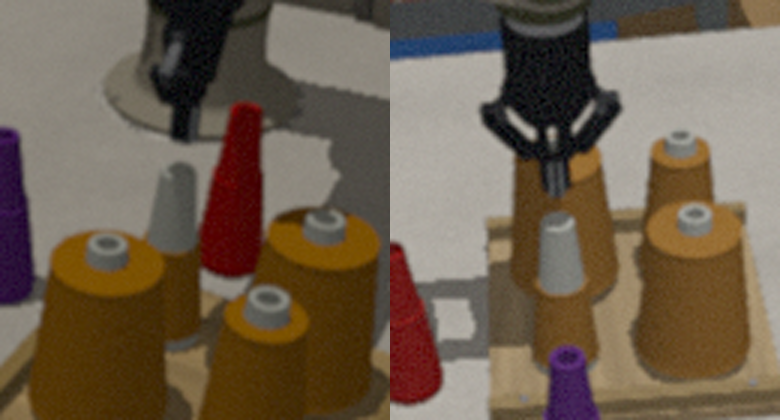

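The fingers are over the right cone in both views: tips at (185,137) over rim (177,168), and (555,190) over (558,218). I'll check the small sideways offset by projection.

Run:
```python
from h import *
np.set_printoptions(precision=1,suppress=True)
for n,x,y,off in(("scene",340,120,0),("side",230,60,390)):
    c=capture(n);T=np.array(c["camera_from_world"])
    for P in((470,138,218),(470,138,188),(470,138,18),(470,132,188),(476,138,188)):
        p=T@np.array([*P,1.]);u=c["cx"]+c["fx"]*p[0]/-p[2];v=c["cy"]-c["fy"]*p[1]/-p[2]
        print(n,P,np.array([(u-x)*3+off,(v-y)*3]))
```

```text
scene (470, 138, 218) [180.2 138.8]
scene (470, 138, 188) [177.1 169.7]
scene (470, 138, 18) [161.  330.1]
scene (470, 132, 188) [170.4 167.9]
scene (476, 138, 188) [174.5 173. ]
side (470, 138, 218) [556.4 191.8]
side (470, 138, 188) [558.3 218.7]
side (470, 138, 18) [567.9 356.4]
side (470, 132, 188) [559.  222.5]
side (476, 138, 188) [564.7 218. ]
```

The rim projects exactly where it shows, so the pointing is centred. Now I hold for over 4 s.

```bash
for i in 1 2 3 4 5 6 7; do python3 -m jog '[{"tx":0,"ty":0,"tz":0,"ax":0,"ay":0,"az":0,"jaw":1},{"tx":0,"ty":0,"tz":0,"ax":0,"ay":0,"az":0,"jaw":1},{"tx":0,"ty":0,"tz":0,"ax":0,"ay":0,"az":0,"jaw":1},{"tx":0,"ty":0,"tz":0,"ax":0,"ay":0,"az":0,"jaw":1},{"tx":0,"ty":0,"tz":0,"ax":0,"ay":0,"az":0,"jaw":1}]' | head -2; done
python3 -c "from rig import finish_job; print(finish_job())"
```

```text
time_s: 8.62
eef_pos: [470.0, 139.0, 218.6]
time_s: 9.25
eef_pos: [470.0, 139.0, 218.6]
time_s: 9.88
eef_pos: [470.0, 139.0, 218.6]
time_s: 10.5
eef_pos: [470.0, 139.0, 218.6]
time_s: 11.12
eef_pos: [470.0, 139.0, 218.6]
time_s: 11.75
eef_pos: [470.0, 139.0, 218.6]
time_s: 12.38
eef_pos: [470.0, 139.0, 218.6]
the job is handed in; nothing more can be done
None
```

I pressed the call button fully down and released it, then pointed at the nearly run-out cone from about 3 cm above its tube for over 4 s; the job was handed in at about 12.4 s with the arm still pointing, and the verdict was not shown.

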